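# Hang the tube caddy in the notch of the heating-bath rim

### The job

Pick up the yellow tube caddy by its handle and hang it inside the heating bath by its own steel hook, over the near wall, with the hook dropped fully home into the notch of the blue rim so that the caddy cannot slide along. Be gentle: do not knock or press hard against the bath, keep the tubes upright, and leave the bottle, beaker and tip box where they are. Let go of the caddy when it hangs there.

Things in the scene. Friction and masses are not known exactly. Their poses are not given: they have to be found in the camera images.
- bath: White open-topped heating bath, dry, fixed. 230 (x) x 360 (y) mm, 160 high at its far wall and two end blocks (80 mm wide each). Origin: centre of its underside; -x is the near side. Tank opening 204 mm (x) x 200 mm (y), floor 36 mm up. Between the end blocks the near wall is only 6 mm thick, free on both faces from 36 mm up: steel to 140 mm, then a blue rim strip to 150 mm.
- bath_rim (a point): Middle of the near wall's length and thickness, at the top of the blue strip. Axes: x into the bath, y along the rim, z up. The strip has one square-edged notch (gap in the blue), 29 mm long (y), 10 mm deep, right through. The strip is adjustable: the notch's centre lies up to 40 mm to either side (y) of this point, is not measured, and must be seen or felt. The strip holds still.
- caddy_handle (a point): Centre of the caddy's yellow grip bar: 10 mm thick (x), 60 long (y), 40 high (z); pinch it from above across x. It is 125 mm above the caddy's underside, over its centre of mass within 10 mm. Below is an open box 50 (x) x 60 (y) x 70 mm high with four capped tubes fixed in it, up to 84 mm. z is up, the steel hook is on the -x side. 0.15 to 0.3 kg, standing on the bench.
- caddy_hook (a point): Middle of the hook's slot at its bridge's underside: 34.5 mm to -x of the handle's centre, 40 mm below it; same axes. A strap 25 mm wide (y), open downward: slot 11 mm (x) between the flat back plate on the box, down to the underside, and a lip 27 mm deep; both 4 mm thick, bridge 6. On the plain rim this point is level with the rim top; home in the notch it is 10 mm below.
- bottle: Amber bottle with blue cap, 64 mm across, 150 mm high; origin at its underside. A bystander.
- beaker: White beaker, 72 mm across, 90 mm high; origin at its underside. A bystander.
- tipbox: Blue box with grey lid, 75 (x) x 110 (y) x 65 mm high; origin at its underside. A bystander.

How it is judged:
On the way:
1. the caddy is lifted above the rim (z of caddy_hook in the frame of bath_rim above 0.02 m), for 0.05 s.
At the end, for the whole second after the job is handed in: The caddy hangs released and at rest inside the bath, hook astride the near wall and home in the notch: hook point 7.5 to 13 mm below the rim top, within 6 mm of the wall's middle across it and 45 mm of the rim's middle along it, upright within 0.1 rad, square to the wall within 0.15 rad (z of caddy_hook in the frame of bath_rim between -0.013 and -0.0075 m and x of caddy_hook in the frame of bath_rim between -0.006 and 0.006 m and y of caddy_hook in the frame of bath_rim between -0.045 and 0.045 m and x of caddy_handle in the frame of bath_rim above 0.02 m and angle between caddy_handle's own z axis and vertical below 0.1 rad and angle between the y axis of caddy_handle and the y axis of bath_rim, either way round below 0.15 rad and linear speed of caddy below 0.02 m/s and angular speed of caddy below 0.1 rad/s); the robot touches nothing.
It fails at once if the caddy is pressed or knocked against the bath with more than 40 N (contact force between caddy and bath above 40 N).
It fails at once if the robot itself pushes on the bath with more than 40 N (contact force between any of the fingers, the arm and bath above 40 N).
It fails at once if the caddy is tipped by more than 35 degrees (angle between caddy_handle's own z axis and vertical above 0.61 rad).
It fails at once if the bottle, beaker or tip box is moved by more than 20 mm or tipped (distance of any of bottle, beaker, tipbox from where it was at the start of the episode above 0.02 m or angle between any of bottle, beaker, tipbox's own z axis and vertical above 0.35 rad).
It also fails if it takes over 48 s, if anything falls off the work surface, if the arm or the gripper's body presses on something with over 40 N, if the wrist force passes 120 N, or if a joint passes its speed limit or range.

### The arm

A 6-joint arm with a two-finger parallel gripper is mounted at the origin on the work surface. World frame = base frame: x ahead of the robot, y to its left, z up, the work surface at z = 0. Lengths are in m, angles in rad, forces in N, time in s.
With the tool pointing down it reaches from about 0.375 to 0.9 m from the base axis. Payload 3.1 kg.
Tool frame: the origin (TCP) lies at the very end of the fingers, on their centre line; the grasp point (between the pads) lies 19 mm behind it (manip.grasp_offset is the distance from the TCP to the grasp point, in m); y points along the fingers, z is the direction in which the jaws open and shut, and the axes are right-handed (so a half turn about y gives the same grasp; the last joint's range is limited). The gripper opens to 85 mm and grips with 20 to 120 N. Pads are 22 mm wide; open, the fingers measure 114 mm over their backs; the gripper's body (76 mm by 85 mm) begins 54 mm behind the grasp point. The pads swing forward as they close: fully open they stand 13 mm farther back than shut.
Start: joints at [1.03, 0.527, 1.433, -0, 1.181, -0.178], TCP at [0.221, 0.585, 0.231] pointing down, gripper open.
Joint ranges: [-3.08, 3.08], [-0.75, 2.2], [0.22, 2.44], [-1.43, 4.57], [0, 2.65], [-2.85, 2.85]. Speed limits (rad/s): [2.79, 2.79, 3.14, 3.14, 3.14, 3.14].

### API

Orientations are given as a unit quaternion [x, y, z, w].
In Python, from station import manip gives the robot as it stands.
- The arm moves only by the tool apply_moves, never from a script. Its argument "motion" is a list of rows, each a list of 5 numbers: the finger opening in mm, from 0 to 85.4, then the shift along the tool's x, y, z in units of 30 mm (1.0 is 30 mm), then the turn about the tool's y in units of 10 degrees (1.0 is 10 degrees). In form: [[fingers, x, y, z, twist], ...]. A call has 1 to 12 rows; each row is the pose to reach, as a shift and turn from the pose commanded when the call began, along the tool's axes at that moment; what a row does not reach only later rows make up. A row lasts 1/8 s, in which the tool goes at most 62.5 mm and 10.7 degrees, less where a joint would pass 70% of its speed; a pose out of reach is approached as far as the arm can. A call with a gripper value outside its range is refused whole. The fingers move at their own pace and stop on an object; "squeeze" is the grip in N (left out, the last holds). Time passes only in rows, so rows that repeat a pose let the fingers close. It gives the time, the measured TCP pose, the force and the opening at its end, in the units of the state.
- manip.sense(): the state, without advancing time (a new reading comes with each control period).
- manip.snapshot(name): name is "side" or "top"; returns the picture (400x640x3 uint8, red, green, blue); there is no depth.
- manip.get_calibration(name): a dict with "intrinsics" (3x3 intrinsics, pixels), "extrinsics" (4x4, takes a point from camera to world coordinates). Camera axes: x right, y up, looking along -z (the intrinsics and any distortion apply to the point x, -y, -z); pixel columns grow to the right and rows downward; lengths in m; the calibration is good to about 2 mm. A picture is of the moment at which its call begins. get_calibration takes no time and is no camera call.
- manip.sign_off(): hands the job in, once; it reports no verdict.
The state is a dict: "t": time; "q": joint angles; "qd": joint speeds; "tau": joint torques, N m; "tcp_pos": TCP position; "tool_rot": TCP orientation; "force": force on the tool from outside, world axes, zero at the start; "ft_torque": the same for the moment, N m; "finger_gap": opening from 0.0 (shut) to 1.0 (fully open).
Only numpy, scipy, OpenCV 4.12 (cv2) and the standard library are available. Lean on these libraries where they do the work, as an engineer would, in place of code of your own. Each camera call takes 0.05 s, during which the arm holds its last target.

## Working session

There is one attempt and no reset: what is moved stays moved. The work goes in short steps, Python scripts to look and compute and a tool call to move; the robot and the scene stay as the last step left them, time stands still between calls to the robot, and variables do not carry over. Pictures are saved under pics/ and viewed, and the job is handed in when it is done.

Besides the shell and the picture viewer there is one more tool, called after ">>>" by a JSON object that holds its "api" and its "payload", one argument or row to a line. apply_moves: Moves the arm, as the interface text tells. Its arguments: {"type":"object","properties":{"motion":{"type":"array"},"squeeze":{"type":"number"}},"required":["motion"]}

```bash
mkdir -p pics; ls
python3 - <<'E'
from station import manip
import cv2,numpy as np
np.set_printoptions(precision=4,suppress=True)
s=manip.sense()
for k,v in s.items(): print(k,v)
for n in("side","top"):
    c=manip.get_calibration(n); print(n,c)
    cv2.imwrite(f"pics/{n}0.png",manip.snapshot(n)[:,:,::-1])
print(manip.grasp_offset)
E
```

```text
pics
t 0.0
q [ 1.0305  0.5285  1.4339 -0.      1.1814 -0.1785]
qd [ 0.0013 -0.0008  0.0005  0.0009  0.001  -0.001 ]
tau [  0.0004 -44.2348 -17.8028  -0.0003   0.0084  -0.    ]
tcp_pos [0.2208 0.5839 0.2303]
tool_rot [ 0.6963 -0.1275  0.1269 -0.6948]
force [-0.7122  0.4892  0.9971]
ft_torque [-0.0253 -0.0666  0.0361]
finger_gap 0.9989224609140991
side {'intrinsics': array([[446.5924,   0.    , 316.8836],
       [  0.    , 446.5924, 201.9942],
       [  0.    ,   0.    ,   1.    ]]), 'extrinsics': array([[ 0.9917,  0.1001, -0.0808,  0.4479],
       [-0.1272,  0.6695, -0.7319, -0.8784],
       [-0.0192,  0.7361,  0.6766,  0.8903],
       [ 0.    ,  0.    ,  0.    ,  1.    ]])}
top {'intrinsics': array([[364.6872,   0.    , 318.2177],
       [  0.    , 364.6872, 195.4036],
       [  0.    ,   0.    ,   1.    ]]), 'extrinsics': array([[-0.0068,  0.9877, -0.1564,  0.3802],
       [-0.9999, -0.0052,  0.0106, -0.0282],
       [ 0.0097,  0.1565,  0.9876,  0.9845],
       [ 0.    ,  0.    ,  0.    ,  1.    ]])}
0.0187
```

View pics/side0.png

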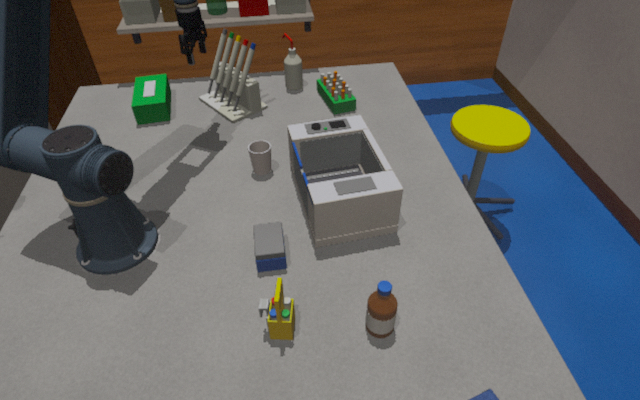

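View pics/top0.png

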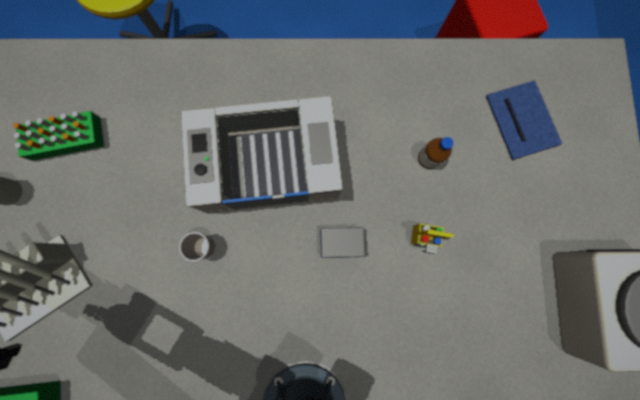

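The side view shows the caddy at about (280,310), the bath at (345,175) and the bottle at (381,310). In the top view the caddy is at (430,238) and the bath's blue rim runs along row 197. I'll zoom in on both.

Run:
```python
import cv2,numpy as np
a=cv2.imread("pics/top0.png");b=cv2.imread("pics/side0.png")
def crop(i,x,y,w,h,f): return cv2.resize(i[y:y+h,x:x+w],None,fx=f,fy=f,interpolation=cv2.INTER_CUBIC)
cv2.imwrite("pics/z1.png",crop(a,175,90,175,125,4.5))
cv2.imwrite("pics/z2.png",crop(a,395,205,80,60,10))
cv2.imwrite("pics/z3.png",crop(b,240,265,80,80,7))
cv2.imwrite("pics/z4.png",crop(b,275,110,130,130,4.5))
```

```text
(no output)
```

View pics/z1.png

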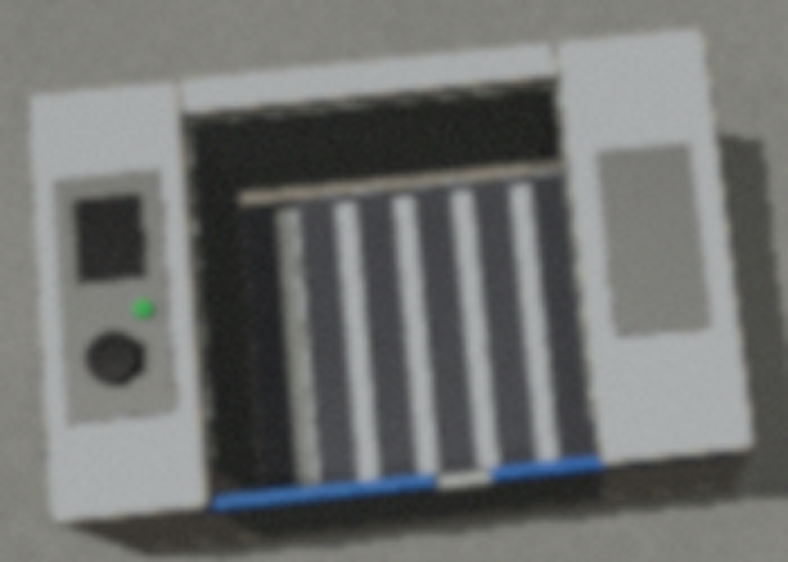

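View pics/z2.png

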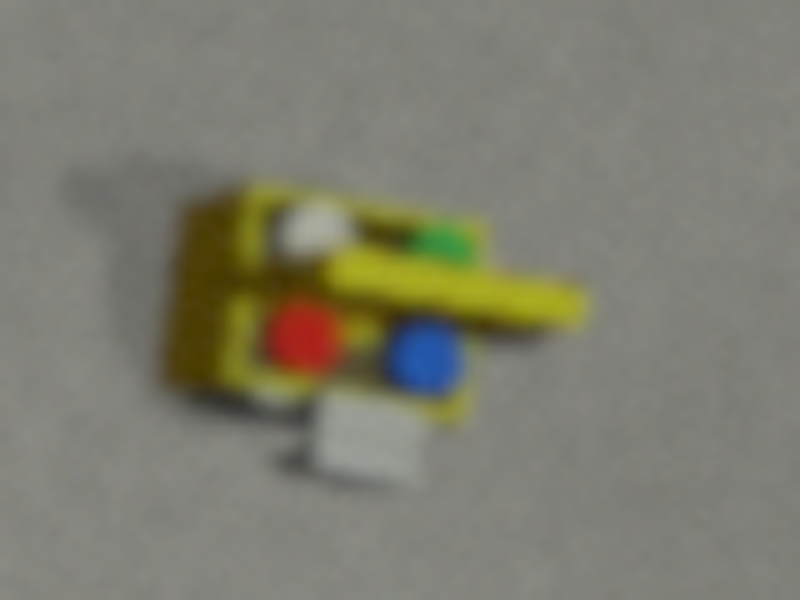

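View pics/z3.png

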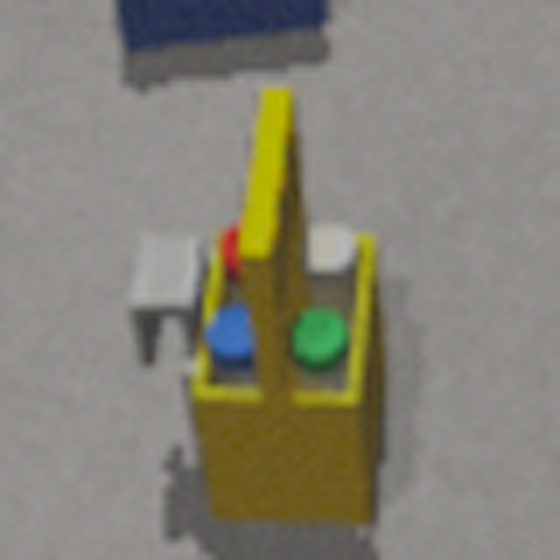

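View pics/z4.png

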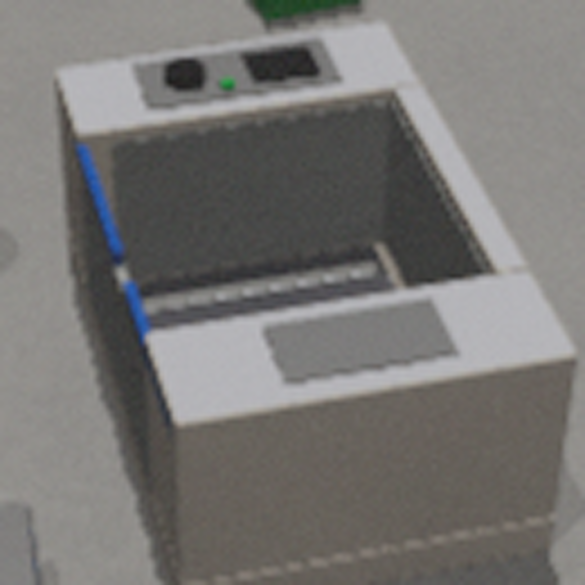

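```bash
cat > h.py <<'E'
import numpy as np,cv2
from station import manip
np.set_printoptions(precision=4,suppress=True)
def cal(n):
    c=manip.get_calibration(n);return np.array(c["intrinsics"]),np.array(c["extrinsics"])
def proj(n,P):
    K,T=cal(n);P=np.atleast_2d(P);c=(P-T[:3,3])@T[:3,:3];c=c*[1,-1,-1];p=c@K.T;return p[:,:2]/p[:,2:]
def ray(n,uv,z):
    K,T=cal(n);d=np.linalg.inv(K)@[uv[0],uv[1],1];d=T[:3,:3]@(d*[1,-1,-1]);o=T[:3,3];return o+d*(z-o[2])/d[2]
def zp(l,x,y,f): return (np.array(l,float)+.5)/f-.5+[x,y]
def yaw(a): return np.array([[np.cos(a),-np.sin(a),0],[np.sin(a),np.cos(a),0],[0,0,1]])
E
python3 - <<'E'
from h import *
from scipy.optimize import least_squares
tp=zp([(32,95),(53,520),(702,30),(751,448)],175,90,4.5)
sd=zp([(58,70),(180,425),(573,358),(383,22)],275,110,4.5)
# order in bath frame: top img left=+y, up=+x
Bt=np.array([[.115,.18,.16],[-.115,.18,.16],[.115,-.18,.16],[-.115,-.18,.16]])
Bs=np.array([[-.115,.18,.16],[-.115,-.18,.16],[.115,-.18,.16],[.115,.18,.16]])
def tr(p,B): return B@yaw(p[2]).T+[p[0],p[1],0]
for nm,sel in(("both",(1,1)),("top",(1,0)),("side",(0,1))):
    f=lambda p:np.r_[(sel[0]*(proj("top",tr(p,Bt))-tp)).ravel(),(sel[1]*(proj("side",tr(p,Bs))-sd)).ravel()]
    r=least_squares(f,[.5,.1,0]);print(nm,r.x,r.fun.round(1))
    p=r.x
    # rim at x=-.112
    print("rim",tr(p,np.array([[-.112,0,.15]])))
R=yaw(p[2])
for n,pts in(("top",zp([(211,502),(437,481),(492,474),(602,462)],175,90,4.5)),("side",zp([(80,148),(120,258),(130,285),(147,332)],275,110,4.5))):
    for q in pts: 
        w=ray(n,q,.15);print(n,w)
print("caddy")
for u in[(330,250),(330,287),(590,285),(585,325),(458,287)]: print(ray("top",zp(u,395,205,10),.145))
for u in[(262,90),(292,90),(240,252),(273,252)]: print("side",ray("side",zp(u,240,265,7),.145))
for u in[(322,395),(435,400),(420,488),(318,470)]: print("hook top",ray("top",zp(u,395,205,10),.091))
for n,u in(("bottle",(435,160)),("tip",(343,242)),("beaker",(195,247))): print(n,ray("top",u,.06))
E
```

```text
both [0.6211 0.0966 0.1005] [-1.  -0.8 -0.7  0.6  1.1 -1.1  1.5  0.1 -1.1 -0.6 -1.7 -0.1  1.2 -0.7
  0.5 -0.5]
rim [[0.5096 0.0853 0.15  ]]
top [0.6205 0.097  0.0989] [-1.1 -0.7 -1.   0.7  1.  -0.8  1.2  0.5 -0.  -0.  -0.  -0.   0.  -0.
  0.  -0. ]
rim [[0.5091 0.086  0.15  ]]
side [0.6215 0.0952 0.1024] [-0.  -0.  -0.   0.   0.  -0.   0.  -0.  -1.  -0.4 -1.3  0.3  1.6 -0.4
  0.7 -0.3]
rim [[0.5101 0.0838 0.15  ]]
top [0.5001 0.1859 0.15  ]
top [0.5104 0.0704 0.15  ]
top [0.5139 0.0422 0.15  ]
top [ 0.5198 -0.0144  0.15  ]
side [0.4989 0.1831 0.15  ]
side [0.5126 0.0664 0.15  ]
side [0.5158 0.04   0.15  ]
side [ 0.5209 -0.0039  0.15  ]
caddy
[ 0.4322 -0.2885  0.145 ]
[ 0.4237 -0.2881  0.145 ]
[ 0.4238 -0.3481  0.145 ]
[ 0.4146 -0.3464  0.145 ]
[ 0.4235 -0.3176  0.145 ]
side [ 0.4249 -0.2907  0.145 ]
side [ 0.4338 -0.292   0.145 ]
side [ 0.4151 -0.3475  0.145 ]
side [ 0.4244 -0.3488  0.145 ]
hook top [ 0.4003 -0.3014  0.091 ]
hook top [ 0.3989 -0.329   0.091 ]
hook top [ 0.3778 -0.3241  0.091 ]
hook top [ 0.3823 -0.2995  0.091 ]
bottle [ 0.6187 -0.3442  0.06  ]
tip [ 0.4075 -0.0997  0.06  ]
beaker [0.3975 0.2711 0.06  ]
```

```bash
cat >> h.py <<'E'
from scipy.spatial.transform import Rotation as Ro
def units(pos,jawyaw=None,base=None):
    """shift/turn in move units from current measured pose to a TCP pos with jaw (tool z) along world yaw (mod pi)"""
    s=manip.sense(); R=Ro.from_quat(s["tool_rot"]).as_matrix(); p=np.array(s["tcp_pos"]) if base is None else np.array(base)
    d=R.T@(np.array(pos)-p)/.03
    t=0
    if jawyaw is not None:
        v=R.T@np.array([np.cos(jawyaw),np.sin(jawyaw),0]); t=np.arctan2(v[0],v[2])
        t=(t+np.pi/2)%np.pi-np.pi/2
    return np.r_[d,np.degrees(t)/10].round(2)
E
python3 - <<'E'
from h import *
s=manip.sense();print(Ro.from_quat(s["tool_rot"]).as_matrix(),s["tcp_pos"],s["t"])
for w in[(.42,.35,.26),(.45,.1,.26),(.45,-.15,.26),(.4237,-.319,.24)]: print(w,units(w,-.152))
E
```

```text
[[ 0.9353 -0.001   0.354 ]
 [-0.354  -0.0017  0.9353]
 [-0.0004 -1.     -0.0019]] [0.2209 0.584  0.2304] 0.1
(0.42, 0.35, 0.26) [ 8.97 -0.98 -4.95  7.8 ]
(0.45, 0.1, 0.26) [ 12.85  -0.97 -12.39   7.8 ]
(0.45, -0.15, 0.26) [ 15.8   -0.95 -20.18   7.8 ]
(0.4237, -0.319, 0.24) [ 16.98  -0.28 -25.76   7.8 ]
```

>>> {"api": "apply_moves", "payload": {
  "motion": [
    [85,2,-0.3,-1,0.6],
    [85,4,-0.6,-2.2,1.3],
    [85,6,-0.9,-3.4,2.0],
    [85,8,-1,-4.4,2.7],
    [85,9.2,-1,-6,3.4],
    [85,10,-1,-7.6,4.1],
    [85,10.8,-1,-9.2,4.8],
    [85,11.6,-1,-10.8,5.5],
    [85,12.6,-1,-12.4,6.2],
    [85,13.3,-1,-14.1,6.9],
    [85,14,-1,-15.8,7.4],
    [85,14.6,-1,-17.5,7.8]
  ],
  "squeeze": 40
}}

```text
t: 1.6
tcp_pos: [0.4448, -0.0633, 0.2612]
tool_rot: [-0.46, 0.537, -0.537, 0.46]
force: [-0.1, 0.3, -1.1]
finger_gap: 0.992
```

Run:
```python
from h import *
s=manip.sense();print(s["tcp_pos"],s["t"],s["q"])
print(units((.4237,-.319,.2),-.152))
```

```text
[ 0.4448 -0.0633  0.2612] 1.6 [-0.3911  0.2485  1.8165  0.0001  1.0765 -0.2362]
[ 8.53  2.04  0.62 -0.02]
```

>>> {"api": "apply_moves", "payload": {
  "motion": [
    [85,1.5,0,0.1,0],
    [85,3.2,0,0.2,0],
    [85,4.9,0,0.4,0],
    [85,6.5,0.2,0.5,0],
    [85,7.8,0.8,0.6,0],
    [85,8.5,1.5,0.6,0],
    [85,8.5,1.8,0.6,0],
    [85,8.5,1.8,0.6,0]
  ]
}}

```text
t: 2.6
tcp_pos: [0.4235, -0.3148, 0.2065]
tool_rot: [-0.46, 0.538, -0.535, 0.461]
force: [-1.0, -0.5, 0.6]
finger_gap: 0.996
```

Run:
```python
from h import *
s=manip.sense();print(s["tcp_pos"],s["t"],s["q"],s["qd"])
print(units((.4237,-.319,.109),-.152))
for n in("side","top"): cv2.imwrite(f"pics/{n}1.png",manip.snapshot(n)[:,:,::-1])
b=cv2.imread("pics/side1.png");cv2.imwrite("pics/z5.png",cv2.resize(b[200:360,200:360],None,fx=3.7,fy=3.7,interpolation=2))
```

```text
[ 0.4235 -0.3148  0.2065] 2.6 [-0.8513  0.4315  1.7005  0.0004  1.0128 -0.6993] [ 0.0139 -0.0247 -0.0142 -0.0019  0.0022 -0.0023]
[ 0.14  3.25  0.03 -0.  ]
```

View pics/z5.png

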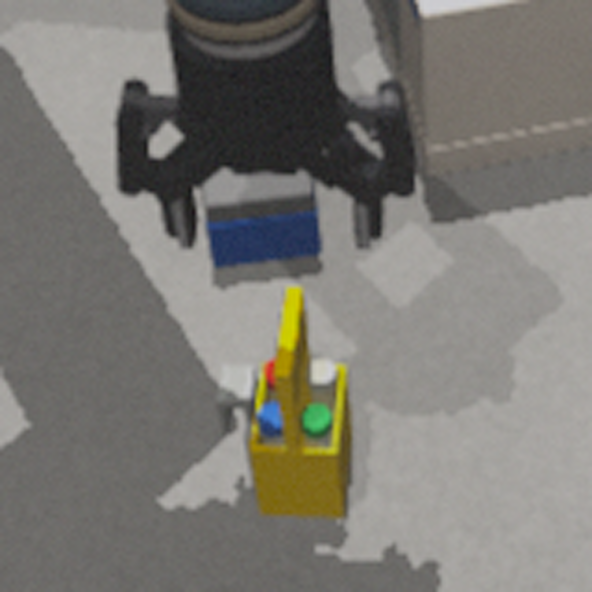

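>>> {"api": "apply_moves", "payload": {
  "motion": [
    [70,0.1,0.8,0,0],
    [60,0.1,1.7,0,0],
    [50,0.1,2.5,0,0],
    [50,0.1,3.0,0,0],
    [50,0.1,3.2,0,0],
    [50,0.1,3.2,0,0],
    [20,0.1,3.2,0,0],
    [5,0.1,3.2,0,0],
    [3,0.1,3.2,0,0],
    [3,0.1,3.2,0,0],
    [3,0.1,3.2,0,0],
    [3,0.1,3.2,0,0]
  ],
  "squeeze": 40
}}

```text
t: 4.2
tcp_pos: [0.4238, -0.3196, 0.1119]
tool_rot: [0.461, -0.536, 0.537, -0.46]
force: [-1.4, 0.3, 6.5]
finger_gap: 0.107
```

Run:
```python
from h import *
s=manip.sense();print(s["tcp_pos"],s["t"],s["force"],s["finger_gap"]*85.4)
for n in("side","top"): cv2.imwrite(f"pics/{n}2.png",manip.snapshot(n)[:,:,::-1])
b=cv2.imread("pics/side2.png");cv2.imwrite("pics/z6.png",cv2.resize(b[200:360,200:360],None,fx=3.7,fy=3.7,interpolation=2))
```

```text
[ 0.4238 -0.3196  0.1119] 4.2 [-1.3973  0.2772  6.4543] 9.097230797829697
```

View pics/z6.png

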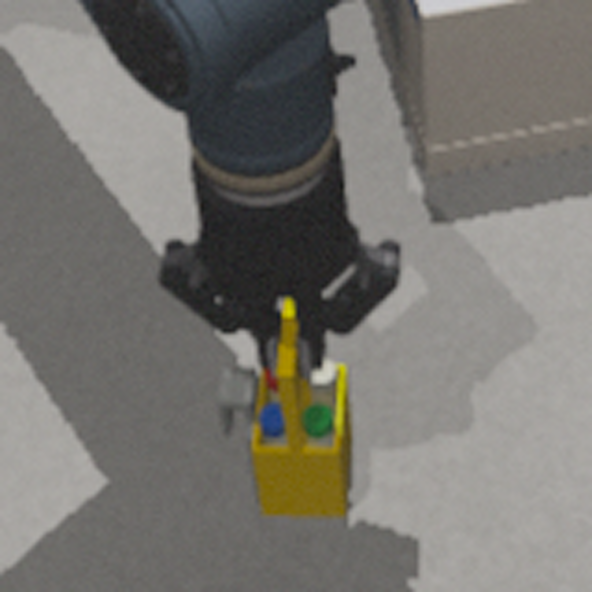

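>>> {"api": "apply_moves", "payload": {
  "motion": [
    [3,0,-0.3,0,0],
    [3,0,-1,0,0],
    [3,0,-2,0,0],
    [3,0,-3.2,0,0],
    [3,0,-4.4,0,0],
    [3,0,-5.6,0,0],
    [3,0,-6.6,0,0],
    [3,0,-7.1,0,0],
    [3,0,-7.2,0,0],
    [3,0,-7.2,0,0]
  ],
  "squeeze": 50
}}

```text
t: 5.55
tcp_pos: [0.4231, -0.3187, 0.3261]
tool_rot: [-0.46, 0.537, -0.536, 0.46]
force: [0.7, 0.1, -1.7]
finger_gap: 0.106
```

Run:
```python
from h import *
s=manip.sense();print(s["tcp_pos"],s["t"],s["force"],s["finger_gap"]*85.4)
print(units((.5473,.0584,.325),.1))
for n in("side","top"): cv2.imwrite(f"pics/{n}3.png",manip.snapshot(n)[:,:,::-1])
b=cv2.imread("pics/side3.png");cv2.imwrite("pics/z7.png",cv2.resize(b[150:310,200:360],None,fx=3.7,fy=3.7,interpolation=2))
```

```text
[ 0.4231 -0.3187  0.3261] 5.55 [ 0.7301  0.1238 -1.7071] 9.082770739807339
[-13.05   0.05   2.18  -1.45]
```

View pics/z7.png

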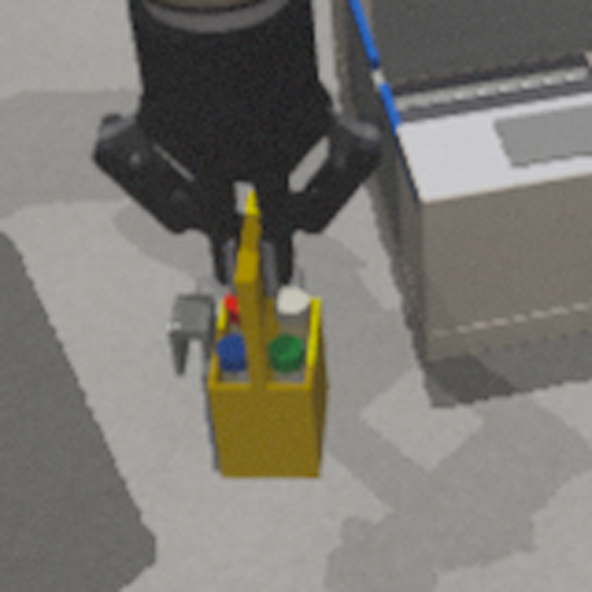

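>>> {"api": "apply_moves", "payload": {
  "motion": [
    [3,-0.5,0,0.1,-0.1],
    [3,-1.7,0,0.3,-0.3],
    [3,-3.1,0,0.5,-0.5],
    [3,-4.6,0,0.8,-0.7],
    [3,-6.1,0,1.0,-0.9],
    [3,-7.6,0,1.3,-1.1],
    [3,-9.1,0,1.5,-1.3],
    [3,-10.6,0,1.8,-1.4],
    [3,-11.8,0,2.0,-1.45],
    [3,-12.7,0,2.1,-1.45],
    [3,-13,0,2.2,-1.45],
    [3,-13,0,2.2,-1.45]
  ]
}}

```text
t: 7.15
tcp_pos: [0.5478, 0.0566, 0.3269]
tool_rot: [0.525, -0.474, 0.474, -0.525]
force: [-0.2, -0.6, -2.4]
finger_gap: 0.112
```

>>> {"api": "apply_moves", "payload": {
  "motion": [
    [3,0,0,0,0],
    [3,0,0,0,0],
    [3,0,0,0,0]
  ]
}}

```text
t: 7.52
tcp_pos: [0.548, 0.0555, 0.3274]
tool_rot: [0.524, -0.474, 0.475, -0.524]
force: [0.4, 0.4, -1.8]
finger_gap: 0.109
```

Run:
```python
from h import *
s=manip.sense();print(s["tcp_pos"],s["t"],s["force"],s["finger_gap"]*85.4,Ro.from_quat(s["tool_rot"]).as_matrix())
print(units((.5473,.0584,.325),.1))
for n in("side","top"): cv2.imwrite(f"pics/{n}4.png",manip.snapshot(n)[:,:,::-1])
b=cv2.imread("pics/side4.png");cv2.imwrite("pics/z8.png",cv2.resize(b[20:180,240:400],None,fx=3.7,fy=3.7,interpolation=2))
b=cv2.imread("pics/top4.png");cv2.imwrite("pics/z9.png",cv2.resize(b[100:260,180:340],None,fx=3.7,fy=3.7,interpolation=2))
```

```text
[0.548  0.0555 0.3274] 7.525 [ 0.4382  0.392  -1.7965] 9.334101632367435 [[ 0.0993 -0.      0.9951]
 [-0.9951 -0.0001  0.0993]
 [ 0.0001 -1.     -0.    ]]
[-0.1   0.08 -0.01 -0.  ]
```

View pics/z8.png

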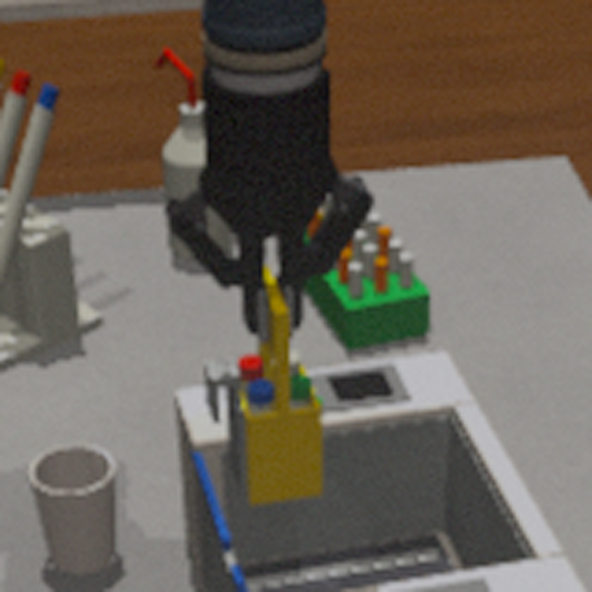

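View pics/z9.png

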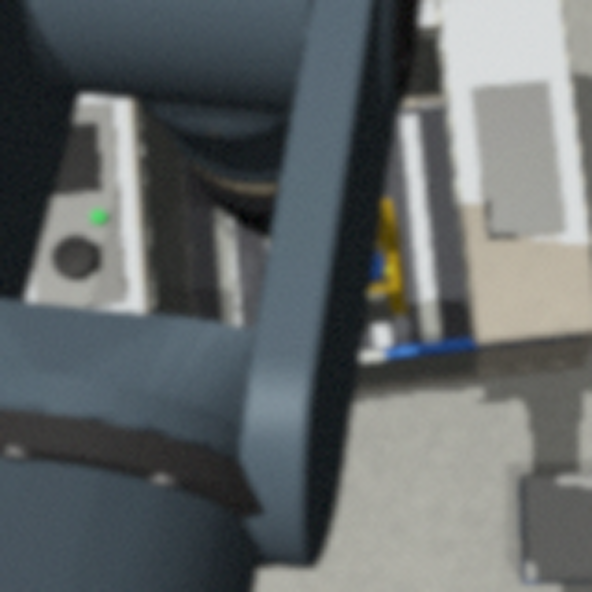

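>>> {"api": "apply_moves", "payload": {
  "motion": [
    [3,0,0.3,0,0],
    [3,-0.1,0.8,0,0],
    [3,-0.1,1.3,0,0],
    [3,-0.1,1.6,0,0],
    [3,-0.1,1.7,0,0],
    [3,-0.1,1.7,0,0],
    [3,-0.1,1.7,0,0],
    [3,-0.1,1.7,0,0]
  ]
}}

```text
t: 8.62
tcp_pos: [0.5481, 0.0592, 0.2768]
tool_rot: [-0.524, 0.474, -0.475, 0.525]
force: [-0.4, 0.2, -2.1]
finger_gap: 0.107
```

```bash
cat >> h.py <<'E'
CH=np.array([0,0,.0131])
def caddy_model():
    B=[];S=[]
    def box(x0,x1,y0,y1,z0,z1,col):
        P=np.array([[x,y,z] for x in(x0,x1) for y in(y0,y1) for z in(z0,z1)])
        S.append((P,col))
    box(-.025,.025,-.03,.03,-.125,-.055,(0,255,0))
    box(-.005,.005,-.03,.03,-.02,.02,(0,255,255))
    box(-.044,-.040,-.0125,.0125,-.067,-.034,(255,0,255))
    box(-.044,-.025,-.0125,.0125,-.040,-.034,(255,0,255))
    return S
E_=[(a,b) for a in range(8) for b in range(a) if bin(a^b).count('1')==1]
def overlay(n,img,crop,f,hand,yw,rim=None,draw=True):
    x,y,w,h=crop; o=cv2.resize(img[y:y+h,x:x+w],None,fx=f,fy=f,interpolation=2)
    def pt(p): return tuple(int(round(v)) for v in (p-[x,y]+.5)*f-.5)
    if draw:
        for P,c in caddy_model():
            q=proj(n,P@yaw(yw).T+hand)
            for a,b in E_: cv2.line(o,pt(q[a]),pt(q[b]),c,1)
    if rim is not None:
        R,yr=rim
        for dx in(-.003,.003):
            for z in (0,):
                q=proj(n,np.array([[dx,-.1,z],[dx,.1,z]])@yaw(yr).T+R);cv2.line(o,pt(q[0]),pt(q[1]),(0,0,255),1)
    return o
E
python3 - <<'E'
from h import *
s=manip.sense();t=s["tcp_pos"];print(t,s["t"],s["force"])
im=manip.snapshot("side")[:,:,::-1].copy();cv2.imwrite("pics/side5.png",im)
rim=(np.array([.5096,.0853,.15]),.1005)
c=(270,60,120,120)
cv2.imwrite("pics/z10.png",np.hstack([overlay("side",im,c,5,t+CH,.1,draw=False)[:, :400],overlay("side",im,c,5,t+CH,.1,rim)[:, :400]]))
E
```

```text
[0.5481 0.0592 0.2768] 8.625 [-0.3646  0.2127 -2.0682]
```

View pics/z10.png

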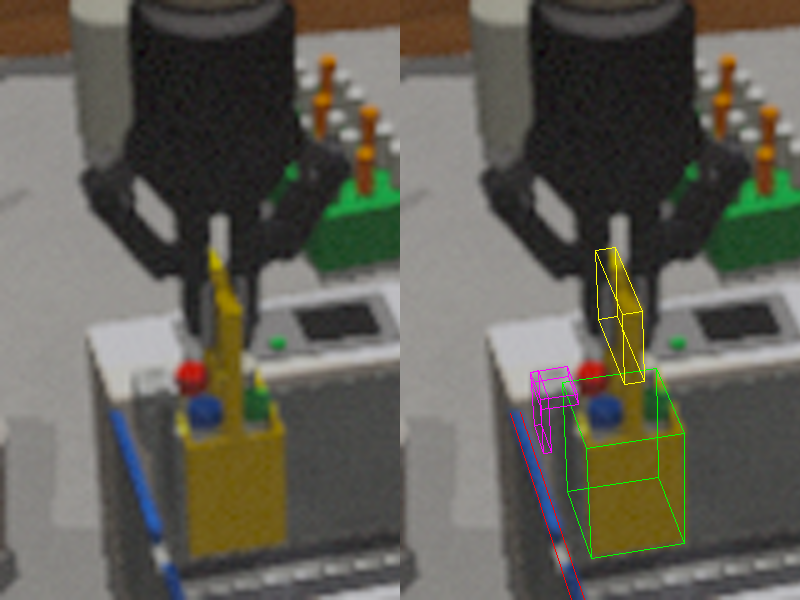

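Run:
```python
from h import *
for n in("top","side"):
    im=cv2.imread(f"pics/{n}0.png").astype(float)
    b=im[:,:,0]-im[:,:,2]   # blueness
    x,y,w,h=(215,180,100,30) if n=="top" else (285,135,35,60)
    r=b[y:y+h,x:x+w]; 
    P=[]
    if n=="top":
        for c in range(w):
            col=np.clip(r[:,c]-25,0,None)
            P.append((x+c,(col*np.arange(h)).sum()/col.sum()+y if col.sum()>60 else np.nan,col.sum()))
    else:
        for k in range(h):
            row=np.clip(r[k]-25,0,None)
            P.append(((row*np.arange(w)).sum()/row.sum()+x if row.sum()>30 else np.nan,y+k,row.sum()))
    P=np.array(P);g=~np.isnan(P[:,:2]).any(1)
    W=np.array([ray(n,p[:2],.15) for p in P[g]])
    k=np.polyfit(W[:,1],W[:,0],1);print(n,"rim line x=",k, "x at y=.055:",np.polyval(k,.055),"yaw",-k[0],"rms",np.std(W[:,0]-np.polyval(k,W[:,1])))
    a=P[:,2];print(np.c_[P[g][:,:2],a[g],W[:,1]].round(3)[:60] if n=="side" else "")
    if n=="top":
        for p in P[45:80]: print(p[0],p[2].round(0),ray(n,(p[0],197 if np.isnan(p[1]) else p[1]),.15)[1].round(4))
```

```text
top rim line x= [-0.1025  0.5184] x at y=.055: 0.5127960865044735 yaw 0.10249812063779704 rms 0.00023719295783201292

260.0 216.0 0.0974
261.0 229.0 0.0951
262.0 232.0 0.0928
263.0 227.0 0.0905
264.0 225.0 0.0882
265.0 226.0 0.0859
266.0 217.0 0.0836
267.0 206.0 0.0813
268.0 199.0 0.079
269.0 185.0 0.0767
270.0 138.0 0.0744
271.0 37.0 0.072
272.0 0.0 0.0697
273.0 0.0 0.0674
274.0 0.0 0.0651
275.0 0.0 0.0628
276.0 0.0 0.0605
277.0 0.0 0.0582
278.0 0.0 0.0559
279.0 0.0 0.0536
280.0 0.0 0.0513
281.0 0.0 0.0489
282.0 0.0 0.0466
283.0 4.0 0.0443
284.0 83.0 0.0421
285.0 169.0 0.0397
286.0 207.0 0.0374
287.0 226.0 0.0351
288.0 230.0 0.0328
289.0 229.0 0.0305
290.0 232.0 0.0282
291.0 236.0 0.0259
292.0 230.0 0.0235
293.0 227.0 0.0212
294.0 211.0 0.0189
side rim line x= [-0.1018  0.5189] x at y=.055: 0.513314849273409 yaw 0.10182380682528841 rms 0.0006957771547559217
[[292.685 142.     92.      0.185]
 [292.98  143.    201.      0.18 ]
 [293.315 144.    200.      0.175]
 [293.748 145.    214.      0.17 ]
 [293.995 146.    201.      0.165]
 [294.354 147.    206.      0.16 ]
 [294.745 148.    2
[... 436 characters left out ...]
 [299.08  161.    226.      0.093]
 [299.489 162.    225.      0.089]
 [299.912 163.    240.      0.084]
 [300.195 164.    246.      0.08 ]
 [300.439 165.    187.      0.075]
 [300.554 166.     74.      0.071]
 [303.477 172.     44.      0.044]
 [303.479 173.    215.      0.04 ]
 [303.833 174.    240.      0.035]
 [303.987 175.    236.      0.031]
 [304.305 176.    243.      0.027]
 [304.683 177.    230.      0.023]
 [304.904 178.    218.      0.019]
 [305.216 179.    227.      0.014]
 [305.723 180.    253.      0.01 ]
 [306.047 181.    254.      0.006]
 [306.314 182.    245.      0.002]
 [306.399 183.    183.     -0.002]
 [306.136 184.     81.     -0.006]
 [306.    185.     48.     -0.01 ]]
```

Run:
```python
from h import *
a=cv2.imread("pics/side0.png");b=cv2.imread("pics/top0.png")
p=cv2.resize(a[155:185,285:325],None,fx=18,fy=18,interpolation=0)
cv2.imwrite("pics/z11.png",p)
cv2.imwrite("pics/z12.png",cv2.resize(b[185:207,258:298],None,fx=18,fy=18,interpolation=0))
```

```text
(no output)
```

View pics/z11.png

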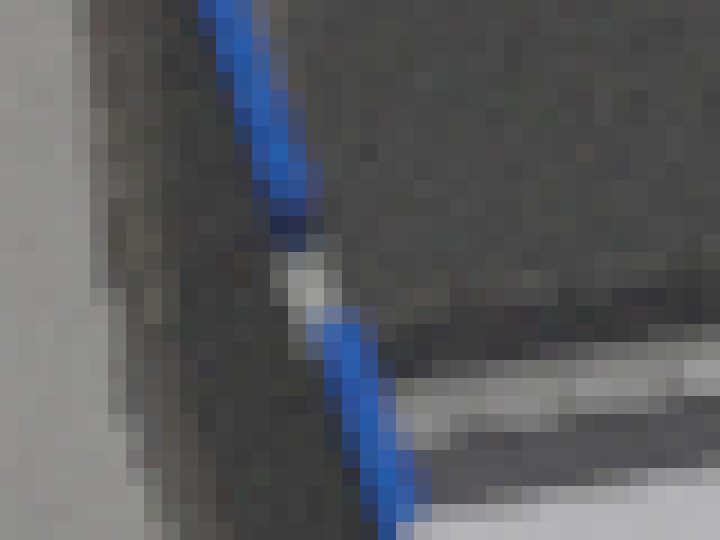

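View pics/z12.png

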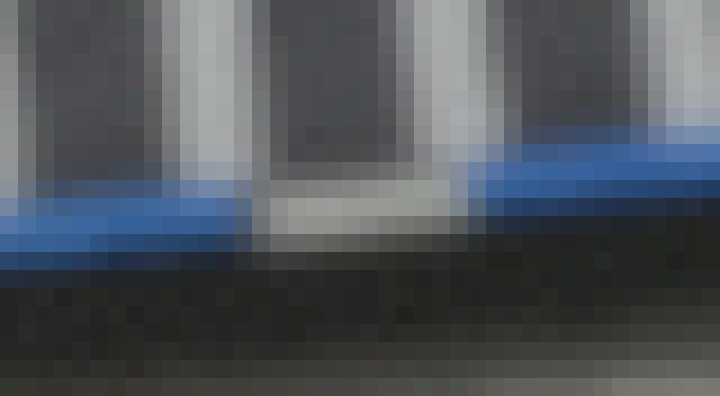

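>>> {"api": "apply_moves", "payload": {
  "motion": [
    [3,-0.03,0.2,-0.03,0],
    [3,-0.03,0.5,-0.03,0],
    [3,-0.03,0.8,-0.03,0],
    [3,-0.03,1.1,-0.03,0],
    [3,-0.03,1.4,-0.03,0],
    [3,-0.03,1.7,-0.03,0],
    [3,-0.03,1.9,-0.03,0],
    [3,-0.03,1.9,-0.03,0],
    [3,-0.03,1.9,-0.03,0],
    [3,-0.03,1.9,-0.03,0]
  ]
}}

```text
t: 9.93
tcp_pos: [0.5471, 0.0599, 0.2197]
tool_rot: [-0.524, 0.474, -0.474, 0.525]
force: [0.3, -0.4, -1.3]
finger_gap: 0.104
```

Run:
```python
from h import *
s=manip.sense();t=s["tcp_pos"];print(t,s["t"],s["force"],units((.5471,.0601,.217),.102))
im=manip.snapshot("side")[:,:,::-1].copy();cv2.imwrite("pics/side6.png",im)
im2=manip.snapshot("top")[:,:,::-1].copy();cv2.imwrite("pics/top6.png",im2)
rim=(np.array([.5128,.0573,.15]),.102)
c=(280,100,66,100);f=6
cv2.imwrite("pics/z13.png",np.hstack([overlay("side",im,c,f,t+CH,.1,draw=False),overlay("side",im,c,f,t+CH,.1,rim)]))
c=(235,150,80,70)
cv2.imwrite("pics/z14.png",overlay("top",im2,c,8,t+CH,.1,rim,draw=False))
```

```text
[0.5471 0.0599 0.2197] 9.925 [ 0.3428 -0.3913 -1.2738] [-0.01  0.09  0.   -0.01]
```

View pics/z13.png

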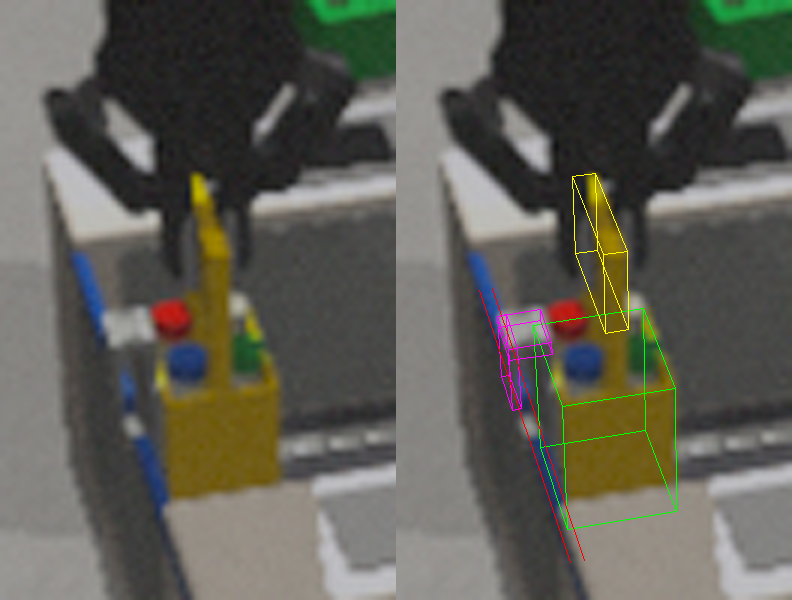

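View pics/z14.png

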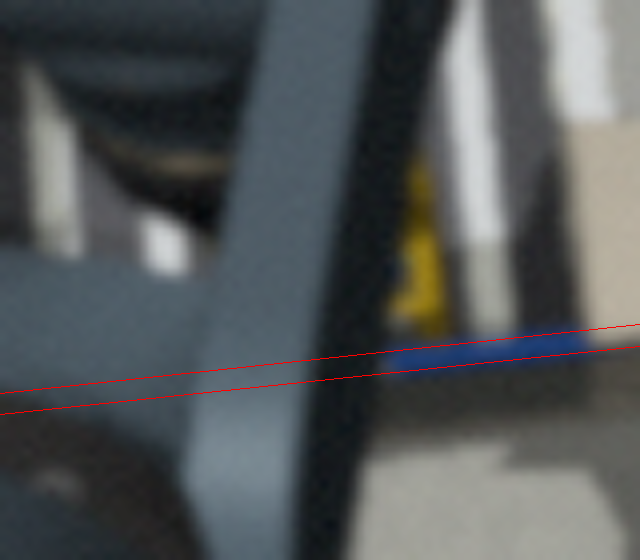

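>>> {"api": "apply_moves", "payload": {
  "motion": [
    [3,0,0.15,0,0],
    [3,0,0.3,0,0],
    [3,0,0.45,0,0],
    [3,0,0.6,0,0],
    [3,0,0.75,0,0],
    [3,0,0.9,0,0],
    [3,0,1.0,0,0],
    [3,0,1.0,0,0],
    [3,0,1.0,0,0]
  ]
}}

```text
t: 11.15
tcp_pos: [0.5469, 0.06, 0.1895]
tool_rot: [-0.524, 0.474, -0.474, 0.525]
force: [0.0, -0.7, -2.6]
finger_gap: 0.11
```

Run:
```python
from h import *
s=manip.sense();t=s["tcp_pos"];print(t,s["t"],s["force"],s["ft_torque"],units((.5469,.0602,.18),.102))
im=manip.snapshot("side")[:,:,::-1].copy();cv2.imwrite("pics/side7.png",im)
rim=(np.array([.5128,.0573,.15]),.102)
c=(280,110,66,100);f=6
cv2.imwrite("pics/z15.png",np.hstack([overlay("side",im,c,f,t+CH,.1,draw=False),overlay("side",im,c,f,t+CH,.1,rim)]))
```

```text
[0.5469 0.06   0.1895] 11.15 [ 0.0492 -0.6778 -2.5987] [ 0.0238 -0.0261  0.0399] [-0.01  0.32 -0.   -0.01]
```

View pics/z15.png

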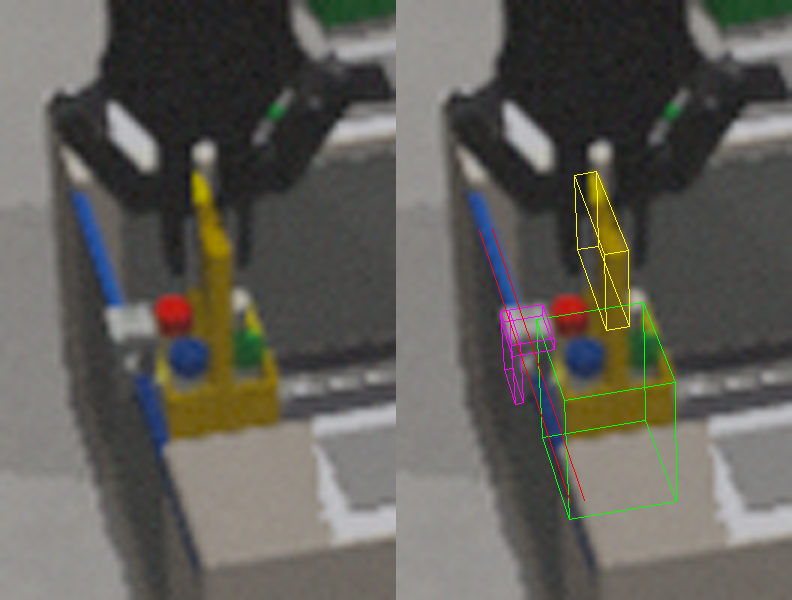

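>>> {"api": "apply_moves", "payload": {
  "motion": [
    [3,0,0.1,0,0],
    [3,0,0.2,0,0],
    [3,0,0.3,0,0],
    [3,0,0.38,0,0],
    [3,0,0.44,0,0],
    [3,0,0.5,0,0],
    [3,0,0.55,0,0],
    [3,0,0.55,0,0]
  ]
}}

```text
t: 12.2
tcp_pos: [0.5467, 0.06, 0.1727]
tool_rot: [0.525, -0.474, 0.474, -0.524]
force: [-0.3, 0.2, -1.5]
finger_gap: 0.109
```

Run:
```python
from h import *
s=manip.sense();t=s["tcp_pos"];print(t,s["t"],s["force"],s["ft_torque"])
```

```text
[0.5467 0.06   0.1727] 12.2 [-0.2605  0.1636 -1.4907] [ 0.0027 -0.0285  0.0122]
```

>>> {"api": "apply_moves", "payload": {
  "motion": [
    [3,0,0.05,0,0],
    [3,0,0.1,0,0],
    [3,0,0.15,0,0],
    [3,0,0.2,0,0],
    [3,0,0.22,0,0],
    [3,0,0.22,0,0]
  ]
}}

```text
t: 12.95
tcp_pos: [0.5469, 0.06, 0.1668]
tool_rot: [-0.524, 0.474, -0.474, 0.525]
force: [-0.7, -1.1, 3.4]
finger_gap: 0.109
```

Run:
```python
from h import *
s=manip.sense();t=s["tcp_pos"];print(t,s["t"],s["force"],s["ft_torque"])
im=manip.snapshot("side")[:,:,::-1].copy();cv2.imwrite("pics/side8.png",im)
rim=(np.array([.5128,.0573,.15]),.102)
c=(280,110,66,100);f=6
cv2.imwrite("pics/z16.png",np.hstack([overlay("side",im,c,f,t+CH,.1,draw=False),overlay("side",im,c,f,t+CH,.1,rim)]))
```

```text
[0.5469 0.06   0.1668] 12.95 [-0.7025 -1.0953  3.3644] [-0.0165  0.4378  0.0497]
```

View pics/z16.png

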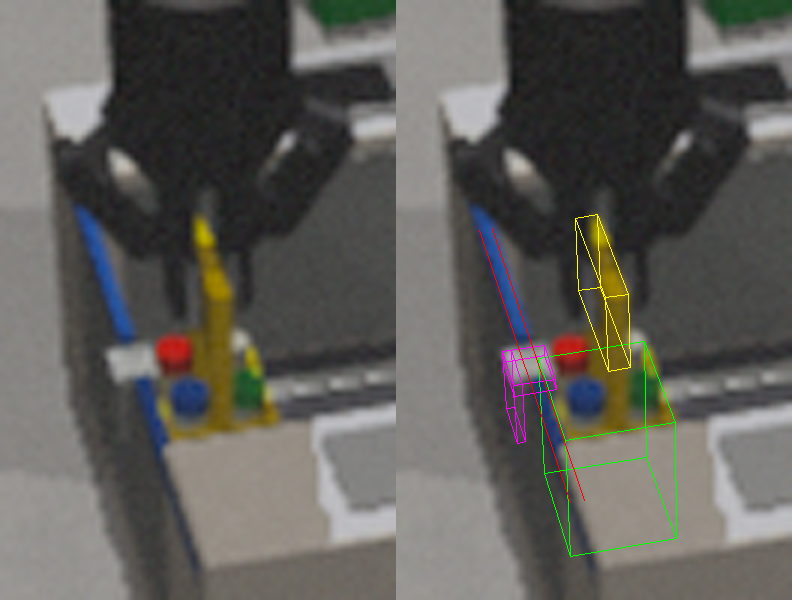

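>>> {"api": "apply_moves", "payload": {
  "motion": [
    [10,0,0,-0.04,0],
    [14,0,0,-0.06,0],
    [20,0,0,-0.06,0],
    [26,0,0,-0.06,0],
    [30,0,0,-0.06,0],
    [30,0,0,-0.06,0],
    [30,0,0,-0.06,0]
  ],
  "squeeze": 20
}}

```text
t: 13.88
tcp_pos: [0.5449, 0.0598, 0.1662]
tool_rot: [0.525, -0.474, 0.474, -0.525]
force: [0.1, -0.0, -0.3]
finger_gap: 0.353
```

Run:
```python
from h import *
s=manip.sense();t=s["tcp_pos"];print(t,s["t"],s["force"],s["ft_torque"],s["finger_gap"]*85)
im=manip.snapshot("side")[:,:,::-1].copy();cv2.imwrite("pics/side9.png",im)
cv2.imwrite("pics/z17.png",overlay("side",im,(270,90,100,100),6,t+CH,.1,draw=False))
```

```text
[0.5449 0.0598 0.1662] 13.875 [ 0.1469 -0.0177 -0.3361] [-0.0244  0.0197  0.033 ] 29.963207810198295
```

View pics/z17.png

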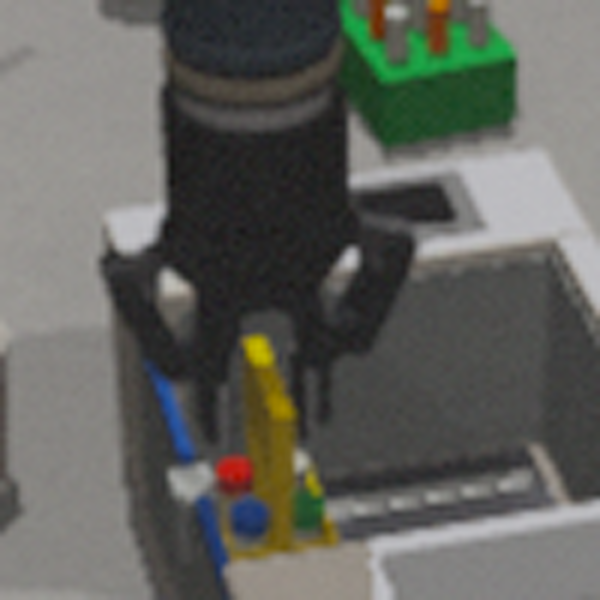

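The caddy hangs free and the fingers are clear on both sides. Next I retreat straight up.

>>> {"api": "apply_moves", "payload": {
  "motion": [
    [30,0,-0.3,0,0],
    [30,0,-0.8,0,0],
    [30,0,-1.6,0,0],
    [30,0,-2.6,0,0],
    [30,0,-3.8,0,0],
    [30,0,-5,0,0],
    [30,0,-6,0,0],
    [30,0,-6.5,0,0],
    [30,0,-6.5,0,0],
    [30,0,-6.5,0,0]
  ]
}}

```text
t: 15.18
tcp_pos: [0.5442, 0.0599, 0.36]
tool_rot: [0.525, -0.475, 0.473, -0.524]
force: [-0.1, 0.1, 0.2]
finger_gap: 0.354
```

>>> {"api": "apply_moves", "payload": {
  "motion": [
    [30,1.5,0,0,0],
    [30,3,0,0,0],
    [30,4.5,0,0,0],
    [30,6,0,0,0],
    [30,7,0,0,0],
    [30,7.5,0,0,0],
    [30,7.5,0,0,0],
    [30,7.5,0,0,0]
  ]
}}

```text
t: 16.18
tcp_pos: [0.5673, -0.1627, 0.3608]
tool_rot: [-0.525, 0.474, -0.473, 0.525]
force: [0.2, 0.5, 0.2]
finger_gap: 0.349
```

Run:
```python
from h import *
s=manip.sense();print(s["tcp_pos"],s["t"],s["force"])
a=manip.snapshot("side")[:,:,::-1].copy();b=manip.snapshot("top")[:,:,::-1].copy()
cv2.imwrite("pics/side10.png",a);cv2.imwrite("pics/top10.png",b)
cv2.imwrite("pics/z18.png",np.hstack([cv2.resize(a[120:210,275:355],None,fx=5,fy=5,interpolation=2),cv2.resize(b[130:220,235:315],None,fx=5,fy=5,interpolation=2)]))
```

```text
[ 0.5673 -0.1627  0.3608] 16.175 [0.1908 0.5386 0.2349]
```

View pics/z18.png

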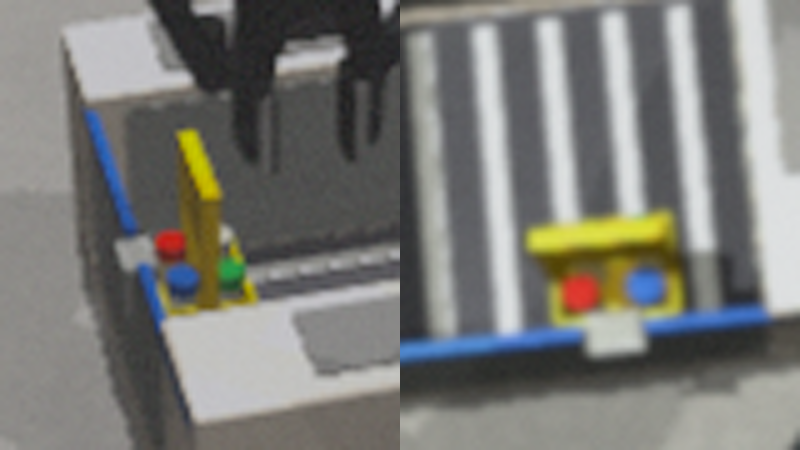

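View pics/side10.png

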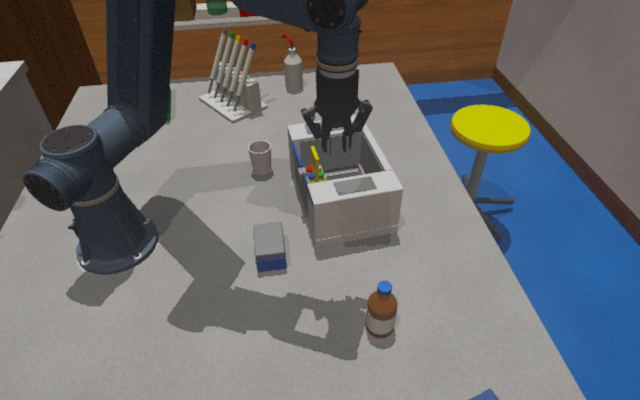

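Run:
```python
from h import *
t=zp((601-400,233),235,130,5);s_=zp((199,164),275,120,5)
from scipy.optimize import least_squares
r=least_squares(lambda P:np.r_[proj("top",P)[0]-t,proj("side",P)[0]-s_],[.545,.06,.2]);print("bar top centre",r.x,r.fun,"expect z .20")
h=zp((615-400,333),235,130,5);print("hook bridge top",ray("top",h,.146))
n=np.array([.5128,.0573,.15]);print("bar top in notch frame",yaw(.102).T@(r.x-n),"expect ~[.032,0,.05]; hook",yaw(.102).T@(ray("top",h,.146)-n))
a,b=[ray("top",zp(q,235,130,5),r.x[2]) for q in((530-400,240),(672-400,224))];d=a-b;print("bar yaw",np.arctan2(-d[0],d[1]),np.linalg.norm(d))
```

```text
bar top centre [0.5479 0.0584 0.1998] [-0.0065 -0.1112 -0.1264  0.0385] expect z .20
hook bridge top [0.5116 0.0572 0.146 ]
bar top in notch frame [ 0.035  -0.0025  0.0498] expect ~[.032,0,.05]; hook [-0.0012  0.     -0.004 ]
bar yaw 0.11014615172702887 0.0625524914887843
```

The bar top is at z = 0.1998 against 0.200 expected for fully home. It is upright and square within measurement error, so I'm handing in.

Run:
```python
from station import manip
print(manip.sign_off())
```

```text
the job is handed in; nothing more can be done
None
```

The caddy hangs by its steel hook inside the bath, with the hook home in the notch of the blue rim. I let go of it, backed the arm off and handed the job in at about 16 s. No verdict was reported.

**Placing:** I picked the caddy up by its grip bar, lifted it over the near wall and lowered it slowly. There was no noticeable contact until the hook seated. It seated at the height expected for fully home, with about 5 N, and the measured force stayed under about 7 N throughout.

**Last checks from both cameras, after release:**

| Check | Measured | Expected |
|---|---|---|
| Top of grip bar, height | 0.1998 m | 0.200 m when home |
| Hook bridge, across the wall | about 1 mm from its middle | within 6 mm |
| Hook bridge, along the notch | centred | centred |
| Bar yaw | 0.110 rad | rim yaw 0.102 rad |

- **Disagreement:** the cameras differed by 1–2 mm on absolute positions. The bar top came out 2.5 mm off the notch centre along the rim, although the hook itself measured centred. I put this down to pixel error.
- **Bystanders:** by eye, the bottle, beaker and tip box stand where they were. I did not re-measure them.

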